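# Tighten the collar of a glue press with its bar

## Task

A wooden blank is being glued in the small screw press. Tighten the press's round collar clockwise (seen from above) with the steel bar, working the bar from one hole to the next, until it bears on the plate and is nipped up to about three times the effort it takes running free: much more would crush the blank. Turn only with the bar and do not wrench or jam it in the holes, leave the other things on the bench alone, and finally lay the bar back in both notches of its wooden rest.

Things in the scene. Friction and masses are not known exactly. Their poses are not given: they have to be found in the camera images.
- press: Glue press fixed to the bench: base 140 (x) x 190 (y) x 22 mm, wooden blank, steel plate 60 (x) x 190 (y) mm with its top at 68 mm, two guide posts 16 mm thick at y = +-83 mm, 128 mm high, central stud 144 mm high. Origin under the base's centre on the stud's axis, z up. Its open side faces its own -x (robot side): there a bar can swing 75 degrees either side of -x before it meets a post.
- collar_axis (a point): The steel collar of the press: round, 72 mm across, 50 mm high, running on the stud. This point lies on its axis at the height of the holes (34 mm above its underside, 16 mm below its top); it sinks with the thread (1.5 mm a turn); its own axes do not matter.
- hole_mouth (a point): Centre of the mouth of one of the collar's six equal radial holes, 36 mm from the axis; turns with the collar, its x axis points outwards along that hole. The holes are 60 degrees apart at one height, level, square, 13 mm wide and high, 22 mm deep (blind; bottom 13.5 mm from the axis); a dark line on the top face marks each.
- collar (a joint): How far the collar has screwed down, m (1.5 mm a turn, clockwise from above); readings are far too coarse to judge by. It meets the plate 2.2 to 2.65 rad of turn after the start: unknown, to be felt. It runs free at 0.15 N m. The torque on it is the hand's force times its radius plus the hand's own moment (a bar held stiffly may push near the hole's mouth only: three times the force).
- plate (a joint): How far the plate has been squeezed down on the blank by the collar, m (0.24 mm per rad of further turn); readings are far too coarse to judge by. Once the collar bears on the plate it takes 0.22 N m and then 2 N m per rad more: aim at 0.45 N m. Below 0.32 it is not tight, above 0.75 the blank is crushed. When let go it springs back to 0.11 rad at most and holds.
- bar_center (a point): Middle of the loose plain steel bar, 10 mm thick, 180 mm long, round ends, 110 g; x axis along the bar. At the start it lies level in the two notches of its rest, its middle over the rest's middle. Both ends are alike.
- bar_end_a (a point): The bar's end at its own -x, 90 mm from the middle.
- bar_end_b (a point): The bar's end at its own +x, 90 mm from the middle.
- rest_seat (a point): Where the bar's middle lies in its plywood rest (fixed to the bench), 40 mm above the bench; x along the bar (either way round), z up. The rest: plank 150 (x) x 60 (y) x 10 mm with two cheeks 12 mm thick at x = +-62 mm, each with a V notch 37 mm wide at its top 51 mm above the bench, bottom at 33 mm. 112 mm are free for fingers between the cheeks.
- tape: Roll of paper tape, 100 mm across, 24 mm high, loose bystander; origin under its centre.
- offcut: Loose wooden offcut 55 x 45 x 30 mm, bystander; origin under its centre.
- glue: White glue bottle 56 mm thick, 130 mm high, bystander; origin under its centre.
- pencil_pot: White pot with pencils, 80 mm across, 165 mm high with the pencils, bystander; origin under its centre.
- driver: Screwdriver lying on the bench, bystander.
- jar: Small closed jar 64 mm thick, 60 mm high, bystander; origin under its centre.
- mallet_a_head (a point): Head of a lying mallet (wood, 32 mm thick, shaft 270 mm long), bystander.
- mallet_b_head (a point): Head of a lying mallet (rubber, 32 mm thick, shaft 270 mm long), bystander.
Things that resemble listed ones, but are neither listed nor needed, are in the scene too. Leave any blue or green look-alike of the press alone.

How it is judged (in metres and radians):
On the way, in this order (a step that is already met when the one before it is completed fails the run):
1. an end of the bar stands in a hole of the collar (at least 11 mm deep) (distance between any of bar_end_a, bar_end_b and collar_axis below 0.025 m), for 0.1 s.
2. the bar is drawn out of the collar after a first swing, with the collar turned but not yet tight (distance between each of bar_end_a, bar_end_b and collar_axis above 0.042 m and value of joint collar above 0.0002268 m and value of joint plate below 4.8e-06 m), for 0.1 s.
3. an end of the bar stands in another hole (distance between any of bar_end_a, bar_end_b and collar_axis below 0.025 m), for 0.1 s.
4. the collar is tight on the plate (value of joint plate above 9.5e-06 m), for 0.2 s.
At the end, for the whole second after the job is handed in: The collar is tight (at least 0.04 rad past the point where it meets the plate, less than 0.28 rad) and the bar lies in both notches of its rest: its middle within 20 mm of the seat point and 6 mm in height, its direction within 0.12 rad of the rest's (value of joint plate between 9.5e-06 and 6.68e-05 m and distance between bar_center and rest_seat below 0.02 m and z of bar_center in the frame of rest_seat between -0.006 and 0.006 m and angle between the x axis of bar_center and the x axis of rest_seat, either way round below 0.12 rad); the robot touches nothing.
It fails at once if the blank is crushed: the collar is turned 0.28 rad or more past the point where it meets the plate (about 0.75 N m) (value of joint plate above 6.68e-05 m).
It fails at once if the bar is wrenched or jammed in the collar (over 50 N between them) (contact force between bar and collar above 50 N).
It fails at once if the collar is turned with the gripper in place of the bar (over 3 N between gripper or arm and collar) (contact force between any of the fingers, the arm and collar above 3 N).
It fails at once if another thing on the bench is pushed more than 25 mm (distance of any of tape, offcut, glue, pencil_pot, driver, jar, mallet_a_head, mallet_b_head from where it was at the start of the episode above 0.025 m).
It also fails if it takes over 72 s, if anything falls off the work surface, if the arm or the gripper's body presses on something with over 40 N, if the wrist force passes 120 N, or if a joint passes its speed limit or range.

## Robot

A 6-joint arm with a two-finger parallel gripper is mounted at the origin on the work surface. World frame = base frame: x ahead of the robot, y to its left, z up, the work surface at z = 0. Lengths are in m, angles in degrees, forces in N, time in s.
With the tool pointing down it reaches from about 0.3 to 0.95 m from the base axis. Payload 3.1 kg.
Tool frame: the origin (TCP) lies midway between the tips of the shut fingers; the grasp point (between the pads) lies 19 mm behind it; z points along the fingers, y is the line along which they close (so a half turn about z gives the same grasp; the last joint's range is limited). The gripper opens to 85 mm and grips with 20 to 120 N. Pads are 22 mm wide; open, the fingers measure 114 mm over their backs; the gripper's body (76 mm by 85 mm) begins 54 mm behind the grasp point. The pads swing forward as they close: fully open they stand 13 mm farther back than shut.
Start: joints at [-74.639, 17.653, 93.61, -0, 68.738, -3.994], TCP at [0.207, -0.59, 0.231] pointing down, gripper open.
Joint ranges: [-175.34, 175.34], [-45.06, 112.39], [2.9, 150.54], [-68.45, 248.45], [3.09, 151.38], [-168.51, 168.51]. Speed limits (degrees/s): [159.86, 159.86, 180, 180, 180, 180].

## Interface

Orientations are given as a 3x3 rotation matrix whose columns are the frame's x, y, z axes.
In Python, from bench import manip gives the robot as it stands. The module is installed in compiled form; this text tells all that it offers. Calls block until the motion is done:
- manip.movep(position, orientation): joint-space move of the TCP to a pose.
- manip.movel(position, rotation=None, feed=0.15, stop_force=None): straight line of the TCP; rotation=None keeps the orientation; feed is the mean speed in m/s. With stop_force (N) it stops when the force on the tool has changed by that much, and returns True; else False.
- manip.set_joints(angles): joint-space move.
- manip.grip(opening, newtons=None): finger opening in m; newtons is the grip in N (None keeps the last); returns when the fingers have stopped.
- manip.pause(seconds).
- manip.ik(position, orientation): joint angles nearest the present ones, or None.
- manip.get_obs(): the state.
- manip.snapshot(name): name is "scene" or "top"; returns a dict with "image" (384x512x3 uint8, blue, green, red), "camera_matrix" (3x3 intrinsics, pixels), "R" (3x3) and "t" (3): a world point X has camera coordinates R X + t. Camera axes: x right, y down, z forward; pixel columns grow to the right and rows downward; lengths in m; the calibration is good to about 2 mm. A picture is of the moment at which its call begins. There is no depth.
A pose or a line that the arm cannot do raises manip.Unreachable and nothing moves.
- manip.sign_off(): hands the job in; it is judged then, once.
The state is a dict: "clock": time; "joint_pos": joint angles; "joint_velocities": joint speeds; "effort": joint torques, N m; "position": TCP position; "tcp_rot": TCP orientation; "contact_force": force on the tool from outside, world axes, zero at the start; "wrist_torque": the same for the moment, N m; "gripper_width": finger opening in m; "finger_force": force on a finger pad.
Only numpy, scipy, OpenCV 4.12 (cv2) and the standard library are available. Lean on these libraries where they do the work, as an engineer would, in place of code of your own. Each camera call takes 0.05 s, during which the arm holds its last target. There are 200 camera calls.

## Working session

There is one attempt and no reset: what is moved stays moved. The work goes in short steps, each a Python script; the robot and the scene stay as the last script left them, time stands still between calls to the robot, and variables do not carry over. Pictures are saved under pics/ and viewed, at most 10 in all, crops included, and the job is handed in when it is done.

```bash
mkdir -p pics; ls; python3 - <<'E'
from bench import manip
import cv2,numpy as np
o=manip.get_obs();print(o)
for n in("scene","top"):
    s=manip.snapshot(n);cv2.imwrite(f"pics/{n}0.png",s["image"]);np.savez(f"pics/{n}0.npz",**s)
    print(n,s["camera_matrix"],s["R"],s["t"])
    cv2.imwrite(f"pics/{n}0b.png",cv2.resize(s["image"],(800,600),interpolation=cv2.INTER_CUBIC))
E
```

```text
pics
{'clock': 0.0, 'joint_pos': array([-7.46385847e+01,  1.77051740e+01,  9.36903060e+01, -7.88280656e-04,
        6.87377893e+01, -3.99365864e+00]), 'joint_velocities': array([ 0.00489485, -0.09777966, -0.09257725,  0.01259611,  0.04121368,
       -0.04646924]), 'effort': array([-1.75315949e-04, -4.15254486e+01, -2.76666856e+01, -2.70901091e-04,
        1.01870176e-02, -1.05343941e-05]), 'position': array([ 0.20688643, -0.5888836 ,  0.23003328]), 'tcp_rot': array([[ 9.43481206e-01,  3.31425434e-01, -6.28532889e-04],
       [ 3.31425996e-01, -9.43478560e-01,  2.23949077e-03],
       [ 1.49216893e-04, -2.32122959e-03, -9.99997295e-01]]), 'contact_force': array([-0.09056911, -0.21648887, -0.56819012]), 'wrist_torque': array([0.00502517, 0.01646853, 0.02434421]), 'finger_force': 0.0, 'gripper_width': 0.08519671262312026}
scene [[379.55053595   0.         254.19339233]
 [  0.         379.55053595 192.28561316]
 [  0.           0.           1.        ]] [[-0.28073494  0.95977381  0.00470342]
 [ 0.81094089  0.23981669 -0.53372543]
 [-0.51338365 -0.14602118 -0.84564475]] [ 0.16417889 -0.33952339  1.33970144]
top [[435.74213067   0.         260.11248936]
 [  0.         435.74213067 191.2184731 ]
 [  0.           0.           1.        ]] [[ 0.01171465 -0.99992052  0.00466038]
 [-0.97392018 -0.01246592 -0.22654819]
 [ 0.22658828 -0.0018849  -0.97398881]] [-0.03807669  0.49460365  1.28453617]
```

View pics/scene0b.png

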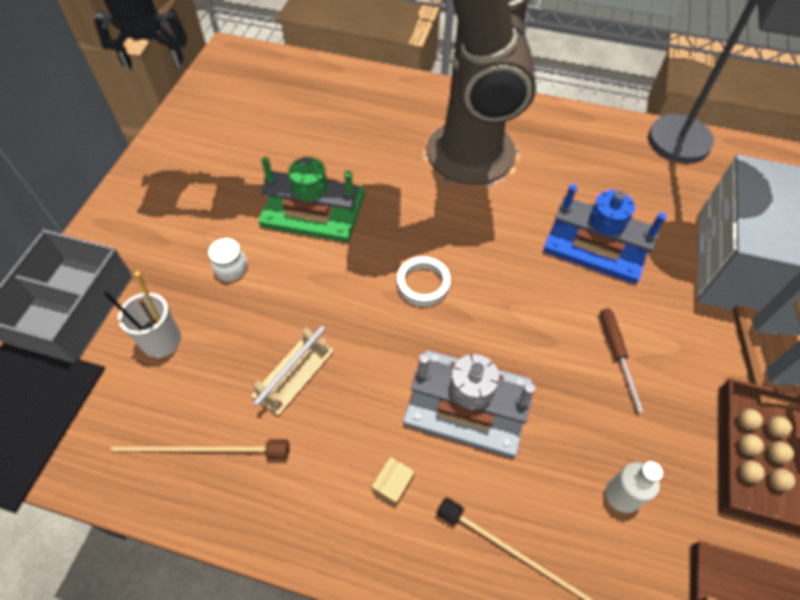

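View pics/top0b.png

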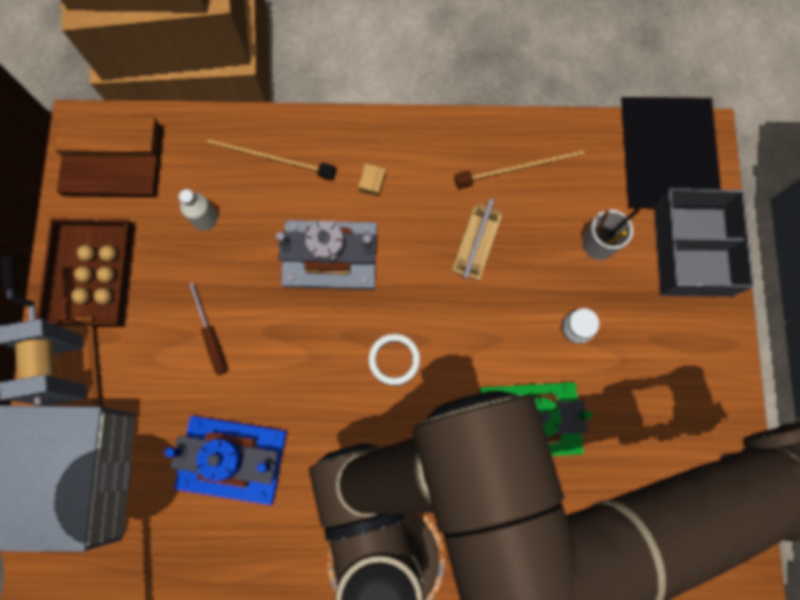

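The scene view shows the grey press at about (473,390) and the bar in its rest from (258,400) to (323,330). In the top view the press is at (325,250) and the bar runs from (490,203) to (467,275). Both were enlarged to 800x600. Next I measure.

```bash
cat > h.py <<'E'
import numpy as np,cv2
def load(n): return dict(np.load(f"pics/{n}.npz"))
def ray(s,uv,z):
    uv=np.atleast_2d(np.asarray(uv,float)); K,R,t=s["camera_matrix"],s["R"],s["t"]
    d=np.c_[uv,np.ones(len(uv))]@np.linalg.inv(K).T@R; c=-R.T@t
    return c+d*((z-c[2])/d[:,2])[:,None]
def proj(s,X):
    X=np.atleast_2d(X); p=(X@s["R"].T+s["t"])@s["camera_matrix"].T; return p[:,:2]/p[:,2:]
def rect(s,c,z,half,n):  # top-down orthophoto of plane z: col -> +x, row -> +y
    w=np.array([[c[0]-half,c[1]-half],[c[0]+half,c[1]-half],[c[0]+half,c[1]+half],[c[0]-half,c[1]+half]])
    p=proj(s,np.c_[w,np.full(4,z)]).astype(np.float32)
    M=cv2.getPerspectiveTransform(p,np.float32([[0,0],[n,0],[n,n],[0,n]]))
    return cv2.warpPerspective(s["image"],M,(n,n),flags=cv2.INTER_CUBIC)
E
python3 - <<'E'
from h import *
k=512/800
S=load("scene0");T=load("top0")
for s in(S,T): print("cam",-s["R"].T@s["t"])
print("collar top",ray(S,np.array([474,378])*k,.1186),ray(T,np.array([325,240])*k,.1186))
print("bar S",ray(S,np.array([[258,400],[323,330]])*k,.04),"T",ray(T,np.array([[490,203],[467,275]])*k,.04))
a=S["image"][215:295,255:350];b=T["image"][130:190,170:250]
c=S["image"][200:270,155:220];d=T["image"][122:182,282:330]
f=lambda i:cv2.resize(i,(400,300),interpolation=cv2.INTER_CUBIC)
cv2.imwrite("pics/crops.png",np.vstack([np.hstack([f(a),f(b)]),np.hstack([f(c),f(d)])]))
E
```

```text
cam [1.00920496 0.11947356 0.95092702]
cam [ 0.19108969 -0.02948674  1.36335287]
collar top [[0.60551859 0.1282698  0.1186    ]] [[0.59419627 0.12532937 0.1186    ]]
bar S [[ 0.70628765 -0.2025459   0.04      ]
 [ 0.55223599 -0.14573464  0.04      ]] T [[ 0.70414765 -0.2021843   0.04      ]
 [ 0.54965077 -0.15338742  0.04      ]]
```

View pics/crops.png

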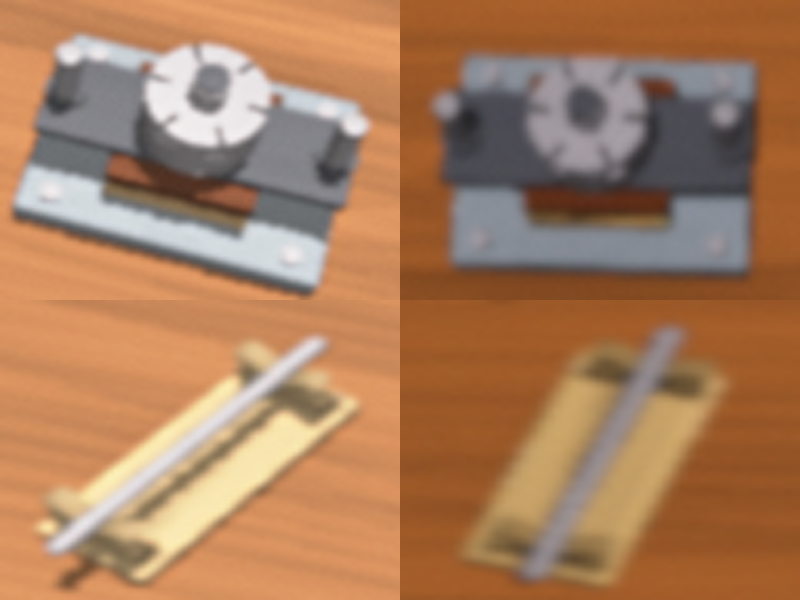

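The crops show the collar's light top with six dark marks around a dark stud, two light post caps, and the bar lying across both cheeks of the rest. Next I get sub-pixel positions from masks.

```bash
cat >> h.py <<'E'
def collar(s,c,z=.1186,n=480,half=.06,thr=135,dbg=None):
    im=rect(s,c,z,half,n); hsv=cv2.cvtColor(im,cv2.COLOR_BGR2HSV); g=cv2.cvtColor(im,cv2.COLOR_BGR2GRAY)
    m=((g>thr)&(hsv[...,1]<70)).astype(np.uint8); 
    m=cv2.morphologyEx(m,cv2.MORPH_CLOSE,np.ones((25,25),np.uint8)); m=cv2.morphologyEx(m,cv2.MORPH_OPEN,np.ones((101,101),np.uint8)[:,:] if 0 else cv2.getStructuringElement(cv2.MORPH_ELLIPSE,(121,121)))
    ct=max(cv2.findContours(m,0,cv2.CHAIN_APPROX_NONE)[0],key=cv2.contourArea)
    (x,y),ax,_=cv2.fitEllipse(ct); px=2*half/n
    C=np.array([c[0]-half+x*px,c[1]-half+y*px])
    P=cv2.warpPolar(g,(200,720),(x,y),.04/px,cv2.WARP_POLAR_LINEAR)  # rows: angle 0.5deg, cols 0..40mm
    prof=P[:,125:165].mean(1).astype(float)
    ang=np.arange(720)*.5; d=prof-cv2.blur(prof[:,None],(1,121)).ravel()
    ph=np.degrees(np.angle(-(d*np.exp(1j*np.radians(6*ang))).sum()))/6
    return C,np.array(ax)*px,ph%60,d
E
python3 - <<'E'
from h import *
S=load("scene0");T=load("top0");k=512/800
for s in(S,T):
    C,ax,ph,d=collar(s,(.600,.127)); print("collar",C,ax,"phase",ph, "mins",[int(i) for i in [ (np.argmin(d[j*120:(j+1)*120])+j*120)/2 for j in range(6)]])
# post caps: z=.128
for n,s,w in(("S",S,([255,220,350,295])),("T",T,([170,130,250,190]))):
    g=cv2.cvtColor(s["image"],cv2.COLOR_BGR2GRAY)
    x0,y0,x1,y1=w;m=np.zeros_like(g);m[y0:y1,x0:x1]=(g[y0:y1,x0:x1]>150)
    nn,_,st,ce=cv2.connectedComponentsWithStats(m)
    for i in range(1,nn):
        if st[i,4]>6: print(n,st[i,4],ce[i].round(1),ray(s,ce[i],.128)[0,:2].round(4))
# bar
for n,s,w in(("S",S,[155,200,220,270]),("T",T,[282,122,330,182])):
    h=cv2.cvtColor(s["image"],cv2.COLOR_BGR2HSV);x0,y0,x1,y1=w
    m=np.zeros(h.shape[:2],np.uint8);m[y0:y1,x0:x1]=(h[y0:y1,x0:x1,1]<75)&(h[y0:y1,x0:x1,2]>90)
    nn,l,st,_=cv2.connectedComponentsWithStats(m);i=1+np.argmax(st[1:,4])
    p=np.argwhere(l==i)[:,::-1].astype(float)
    X=ray(s,p,.0425)[:,:2];c=X.mean(0);u=np.linalg.svd(X-c)[2][0];q=(X-c)@u
    mid=c+u*(q.max()+q.min())/2
    print(n,len(p),"mid",mid,"yaw",np.degrees(np.arctan2(u[1],u[0])),"len",np.ptp(q),"width",np.ptp((X-c)@[-u[1],u[0]]))
E
```

```text
collar [0.59824469 0.15054562] [0.0330466  0.04672369] phase 51.14822137576947 mins [17, 86, 140, 235, 285, 341]Traceback (most recent call last):
  File "<stdin>", line 4, in <module>
  File "h.py", line 18, in collar
    ct=max(cv2.findContours(m,0,cv2.CHAIN_APPROX_NONE)[0],key=cv2.contourArea)
ValueError: max() iterable argument is empty
```

```bash
python3 - <<'E'
from h import *
S=load("scene0");T=load("top0")
a=[rect(s,(.600,.127),.1186,.06,400) for s in(S,T)]
for i in a: cv2.circle(i,(200,200),120,(0,255,0),1)
cv2.imwrite("pics/rect.png",np.hstack(a))
for i in a:
    g=cv2.cvtColor(i,cv2.COLOR_BGR2GRAY); h=cv2.cvtColor(i,cv2.COLOR_BGR2HSV);print(g[200,110:290:12],h[200,110:290:12,1])
E
sed -i 's/.*m=((g>thr).*/    m=((g>thr)\&(hsv[...,1]<70)).astype(np.uint8)/' h.py
```

```text
[229 191 135 126 131 133 123 124 126 111 116 178 233 236 236] [ 4  8  9 14 15 13 10  8  6  7  9  8  5  4  4]
[158 158 157 146 118  93  84  81  78  76  80 100 132 152 157] [13 13 13 15 11 16 17 18 24 25 21 15 13 11 14]
```

View pics/rect.png

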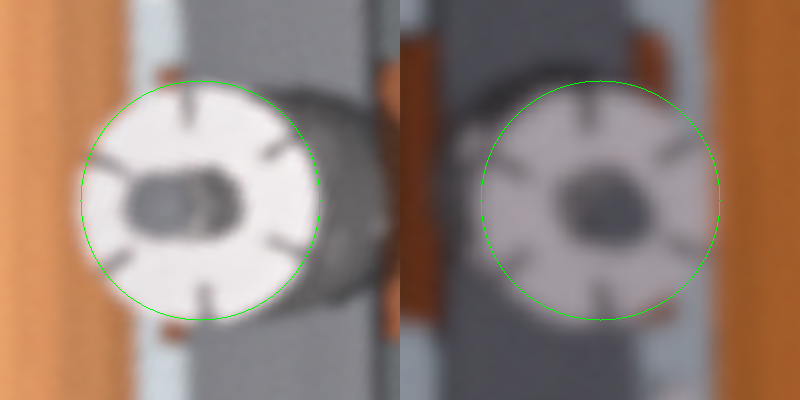

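In the rectified views (400 px per 120 mm), the collar centre sits at about (198,200) in scene and (598,203) in top, which agrees to 1 mm. The marks lie at about 24.6° + 60k. I'll refine the fit, then grasp the bar.

```bash
python3 - <<'E'
from h import *
S=load("scene0");T=load("top0")
# post caps vs stud: dark/bright; collar circle via Hough on the orthophoto
for n,s in(("S",S),("T",T)):
    g=cv2.cvtColor(rect(s,(.600,.127),.1186,.06,480),cv2.COLOR_BGR2GRAY)
    c=cv2.HoughCircles(g,cv2.HOUGH_GRADIENT,1.5,200,param1=60,param2=15,minRadius=138,maxRadius=150)
    x,y,r=c[0,0];px=.12/480;C=np.array([.54+x*px,.067+y*px])
    P=cv2.warpPolar(g,(200,720),(float(x),float(y)),160,cv2.WARP_POLAR_LINEAR)
    p=P[:,115:160].mean(1).astype(float);d=p-np.median(p)
    a=np.arange(720)*.5;ph=np.degrees(np.angle((np.minimum(d,0)*-1*np.exp(1j*np.radians(6*a))).sum()))/6
    print(n,"collar",C,"r",r*px,"phase",ph%60)
for n,s,w in(("S",S,[155,200,220,270]),("T",T,[282,122,330,182])):
    h=cv2.cvtColor(s["image"],cv2.COLOR_BGR2HSV);x0,y0,x1,y1=w
    for sat in(60,90):
        m=np.zeros(h.shape[:2],np.uint8);m[y0:y1,x0:x1]=(h[y0:y1,x0:x1,1]<sat)&(h[y0:y1,x0:x1,2]>90)
        nn,l,st,_=cv2.connectedComponentsWithStats(m);i=1+np.argmax(st[1:,4])
        p=np.argwhere(l==i)[:,::-1].astype(float)
        X=ray(s,p,.0415)[:,:2];c=X.mean(0);u=np.linalg.svd(X-c)[2][0];q=(X-c)@u
        print(n,len(p),"mid",c+u*(q.max()+q.min())/2,"yaw",np.degrees(np.arctan(u[1]/u[0])),"len",np.ptp(q))
# press base yaw: front edge of light base top, z=.022
for n,s,w in(("S",S,[255,215,350,295]),("T",T,[170,130,250,190])):
    h=cv2.cvtColor(s["image"],cv2.COLOR_BGR2HSV);x0,y0,x1,y1=w
    m=np.zeros(h.shape[:2],np.uint8);b=h[y0:y1,x0:x1];m[y0:y1,x0:x1]=(b[...,1]<110)|((b[...,0]>60)&(b[...,0]<150))
    nn,l,st,_=cv2.connectedComponentsWithStats(m);i=1+np.argmax(st[1:,4])
    p=np.argwhere(l==i)[:,::-1].astype(float);X=ray(s,p,.022)[:,:2].astype(np.float32)
    # robot-side edge: smallest x per y bin
    e=np.array([[y,X[np.abs(X[:,1]-y)<.003][:,0].min()] for y in np.arange(.06,.2,.005)])
    f=np.polyfit(e[:,0],e[:,1],1);print(n,"press yaw",-np.degrees(np.arctan(f[0])),"edge x at .127",np.polyval(f,.127))
from bench import manip
E
```

```text
S collar [0.5990625 0.1283125] r 0.0360375 phase 24.834144552209505Traceback (most recent call last):
  File "<stdin>", line 7, in <module>
TypeError: 'NoneType' object is not subscriptable
```

```bash
cat >> h.py <<'E'
def collar(s,z=.1186,p1=25,p2=8):
    g=cv2.cvtColor(rect(s,(.600,.127),z,.06,480),cv2.COLOR_BGR2GRAY);px=.12/480
    g[:]=cv2.GaussianBlur(g,(0,0),2)
    c=cv2.HoughCircles(g,cv2.HOUGH_GRADIENT,1.5,200,param1=p1,param2=p2,minRadius=139,maxRadius=149)
    x,y,r=map(float,c[0,0])
    P=cv2.warpPolar(g,(200,720),(x,y),160,cv2.WARP_POLAR_LINEAR)
    p=P[:,115:160].mean(1).astype(float);d=np.maximum(np.median(p)-p,0)
    a=np.arange(720)*.5;ph=np.degrees(np.angle((d*np.exp(1j*np.radians(6*a))).sum()))/6
    return np.array([.54+x*px,.067+y*px]),r*px,ph%60
def bar(s,w,z,sat=75):
    h=cv2.cvtColor(s["image"],cv2.COLOR_BGR2HSV);x0,y0,x1,y1=w
    m=np.zeros(h.shape[:2],np.uint8);m[y0:y1,x0:x1]=(h[y0:y1,x0:x1,1]<sat)&(h[y0:y1,x0:x1,2]>90)
    nn,l,st,_=cv2.connectedComponentsWithStats(m);i=1+np.argmax(st[1:,4])
    X=ray(s,np.argwhere(l==i)[:,::-1],z)[:,:2];c=X.mean(0);u=np.linalg.svd(X-c)[2][0];q=(X-c)@u
    return c+u*(q.max()+q.min())/2,np.degrees(np.arctan(u[1]/u[0])),np.ptp(q)
E
python3 - <<'E'
from h import *
S=load("scene0");T=load("top0")
for s in(S,T):
    for p1 in(15,25,40):
        try: print(collar(s,p1=p1))
        except TypeError: print("none",p1)
for s,w in((S,[155,200,220,270]),(T,[282,122,330,182])):
    for sat in(60,90): print("bar",bar(s,w,.0415,sat))
for n,s,w in(("S",S,[255,215,350,295]),("T",T,[170,130,250,190])):
    h=cv2.cvtColor(s["image"],cv2.COLOR_BGR2HSV);x0,y0,x1,y1=w
    m=np.zeros(h.shape[:2],np.uint8);b=h[y0:y1,x0:x1];m[y0:y1,x0:x1]=(b[...,1]<110)|((b[...,0]>60)&(b[...,0]<150))
    l=cv2.connectedComponentsWithStats(m);i=1+np.argmax(l[2][1:,4])
    X=ray(s,np.argwhere(l[1]==i)[:,::-1],.022)[:,:2]
    e=np.array([[y,X[np.abs(X[:,1]-y)<.003][:,0].min()] for y in np.arange(.06,.2,.005)])
    f=np.polyfit(e[:,0],e[:,1],1);print(n,"press yaw",-np.degrees(np.arctan(f[0])),"edge x",np.polyval(f,.127))
E
```

```text
(array([0.5998125, 0.1283125]), 0.03579999923706055, np.float64(24.805284240292618))
(array([0.5983125, 0.1279375]), 0.036212501525878904, np.float64(24.77351110834053))
(array([0.5998125, 0.1283125]), 0.03579999923706055, np.float64(24.805284240292618))
(array([0.5975625, 0.1286875]), 0.036212501525878904, np.float64(25.02230336029275))
(array([0.5979375, 0.1279375]), 0.036212501525878904, np.float64(25.101189620937614))
none 40
bar (array([ 0.62962909, -0.17646944]), np.float64(-18.766144069592414), np.float64(0.17691736143272774))
bar (array([ 0.62962739, -0.17823393]), np.float64(-18.873076088785375), np.float64(0.17981652211786547))
bar (array([ 0.62792196, -0.17569425]), np.float64(-18.61656996272329), np.float64(0.17354718168743083))
bar (array([ 0.62839247, -0.17597983]), np.float64(-18.686094875454028), np.float64(0.17462319828697961))
S press yaw -1.0124421974097408 edge x 0.5215942774574402
T press yaw -1.0146249997810584 edge x 0.5256270125672197
```

```bash
cat >> h.py <<'E'
C=np.array([.5987,.1281]); PH=24.9; ZH=.1026; B=np.array([.6288,-.1764]); BY=-18.75
def R(yaw):
    c,s=np.cos(np.radians(yaw)),np.sin(np.radians(yaw)); return np.array([[c,s,0],[s,-c,0],[0,0,-1.]])
def pose(yaw,r,c=None,z=None):  # bar pointing yaw toward collar axis, TCP at radius r
    c=C if c is None else c; y=np.radians(yaw)
    return np.array([c[0]-r*np.cos(y),c[1]-r*np.sin(y),(ZH if z is None else z)-.019])
def tau(o,c=None,F0=0,M0=0):
    c=C if c is None else c; F=o["contact_force"]-F0; r=o["position"][:2]-c
    return r[0]*F[1]-r[1]*F[0]+(o["wrist_torque"]-M0)[2]
E
python3 - <<'E'
from h import *
from bench import manip
for f in(0,180):
    print(f,"rest",np.round(manip.ik(np.r_[B,.021],R(BY+f)),0))
    for y in(70,25,-20,-65):
        q=manip.ik(pose(y,.15),R(y+f)); print(y,None if q is None else np.round(q,0))
E
```

```text
0 rest [-19.  35.  96.  -0.  49.  89.]
70 [ -6.  20. 110.  -0.  50.  14.]
25 [  3.  12. 120.  -0.  47.  68.]
-20 [ 16.  15. 117.  -0.  48. 126.]
-65 None
180 rest [-19.  35.  96.  -0.  49. -91.]
70 [  -6.   20.  110.   -0.   50. -166.]
25 [   3.   12.  120.   -0.   47. -112.]
-20 [ 16.  15. 117.  -0.  48. -54.]
-65 [ 22.  25. 103.  -0.  52.  -3.]
```

```bash
python3 - <<'E'
from h import *
from bench import manip
manip.grip(.05,40)
F=R(BY+180)
manip.movep(np.r_[B,.2],F); manip.movel(np.r_[B,.06],feed=.2); manip.movel(np.r_[B,.021],feed=.08,stop_force=6)
o=manip.get_obs();print(o["position"],o["contact_force"])
manip.grip(0.0,40); o=manip.get_obs();print("w",o["gripper_width"],o["finger_force"],o["contact_force"])
manip.movel(np.r_[B,.2],feed=.2)
y=PH; manip.movep(pose(y,.165,z=.2),R(y+180)); manip.movel(pose(y,.165),feed=.15)
o=manip.get_obs();print(o["clock"],o["position"],pose(y,.165),o["contact_force"],o["wrist_torque"],o["gripper_width"])
a=[]
for n in("scene","top"):
    s=manip.snapshot(n);np.savez(f"pics/{n}1.npz",**s)
    a.append(rect(s,(.53,.10),ZH+.004,.12,400))
cv2.imwrite("pics/near.png",np.hstack(a))
E
```

```text
[ 0.62846522 -0.17624969  0.02032055] [-0.03686922 -0.59247556  0.56626492]
w 0.008396436184633201 39.02007579803467 [-2.309488   -5.26271773  2.90651496]
7.5833 [0.45014005 0.05834718 0.08411813] [0.44903774 0.05862909 0.0836    ] [ 0.14209974  0.76460875 -0.57424294] [ 0.00583077 -0.03889263 -0.02037478] 0.008789167537447176
```

View pics/near.png

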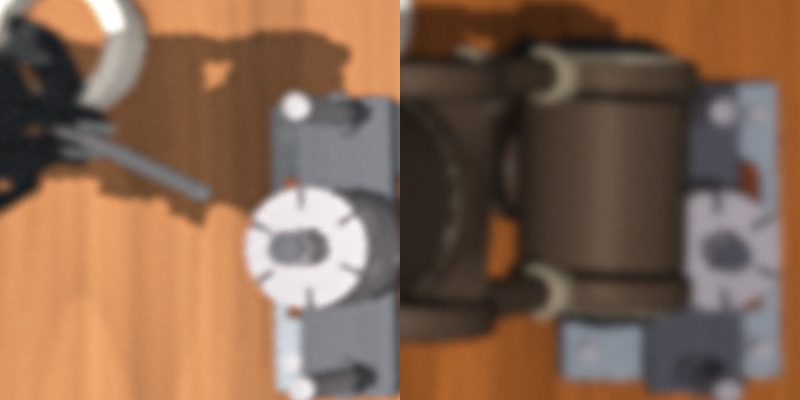

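The near scene view shows the bar held level, tip at about (208,192), pointing at the collar's left side. The top view is blocked by the arm. I'll measure the bar axis against the collar in the scene view.

```bash
cat >> h.py <<'E'
def barline(s,yaw,r0,r1,z):
    """mid-line of the bar silhouette in the orthophoto of plane z, cross-sections in frame (along yaw toward C, lateral n)"""
    y=np.radians(yaw);u=np.array([np.cos(y),np.sin(y)]);n=np.array([-u[1],u[0]])
    a=np.arange(r0,r1,.001);l=np.arange(-.016,.016,.0004)
    P=C-u*a[:,None,None]+n*l[None,:,None]
    p=proj(s,np.c_[P.reshape(-1,2),np.full(P.shape[0]*P.shape[1],z)]).astype(np.float32).reshape(len(a),len(l),2)
    im=cv2.remap(s["image"],p[...,0],p[...,1],cv2.INTER_CUBIC)
    return a,l,im
E
python3 - <<'E'
from h import *
from bench import manip
o=manip.get_obs();print(o["position"],o["tcp_rot"][:,0],o["tcp_rot"][:,2])
s=load("scene1");a,l,im=barline(s,PH,.060,.14,ZH)
sat=cv2.cvtColor(im,cv2.COLOR_BGR2HSV)[...,1].astype(float)
cv2.imwrite("pics/strip.png",cv2.resize(np.transpose(im,(1,0,2)),None,fx=8,fy=5))
out=[]
for i in range(0,len(a),4):
    w=sat[i]<70; out.append((round(a[i],3),round(l[w].mean()*1e3,2) if w.any() else None,int(w.sum())*.4))
print(out)
print(sat[30].astype(int)[::4]); print(collar(s))
# expected: centre line at z=ZH silhouette
ax=np.array([[*pose(PH,r)[:2],ZH] for r in(.075,.12)]);print(proj(s,ax))
E
```

```text
[0.45050955 0.05852078 0.0847592 ] [-0.90719749 -0.42069741 -0.00252947] [ 2.74504078e-03  9.30993591e-05 -9.99996228e-01]
[(np.float64(0.06), None, 0.0), (np.float64(0.064), None, 0.0), (np.float64(0.068), None, 0.0), (np.float64(0.072), np.float64(-1.0), 3.2), (np.float64(0.076), np.float64(-0.4), 10.0), (np.float64(0.08), np.float64(-0.2), 11.200000000000001), (np.float64(0.084), np.float64(-0.0), 10.8), (np.float64(0.088), np.float64(-0.2), 10.4), (np.float64(0.092), np.float64(-0.2), 10.4), (np.float64(0.096), np.float64(-0.4), 10.8), (np.float64(0.1), np.float64(-0.4), 10.8), (np.float64(0.104), np.float64(-0.6), 11.200000000000001), (np.float64(0.108), np.float64(-0.2), 11.200000000000001), (np.float64(0.112), np.float64(-0.2), 11.200000000000001), (np.float64(0.116), np.float64(-0.2), 11.200000000000001), (np.float64(0.12), np.float64(-0.4), 11.600000000000001), (np.float64(0.124), np.float64(-0.4), 11.600000000000001), (np.float64(0.128), np.float64(-0.6), 11.200000000000001), (np.float64(0.132), np.float64(-0.6), 11.200000000000001), (np.float64(0.136), np.float64(-0.4), 10.8), (np.float64(0.14), np.float64(0.2), 12.0)]
[139 140 143 142 138 118  88  51  18   9   2   8  28  65 103 131 145 145
 145 144]
(array([0.5986875, 0.1279375]), 0.03579999923706055, np.float64(24.807048168718907))
[[296.73663621 215.53899984]
 [293.13918846 200.55167861]]
```

View pics/strip.png

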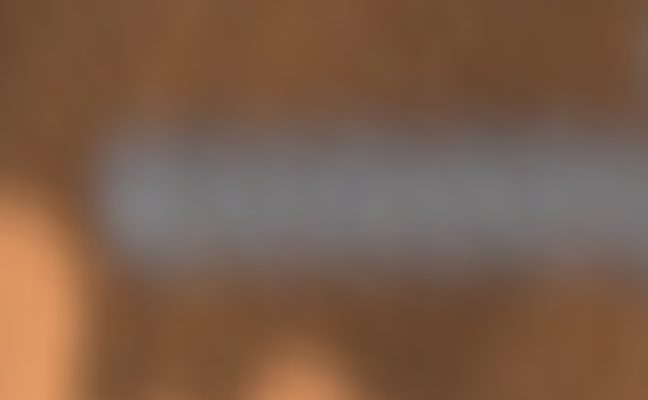

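The strip shows the bar straight, 0.3 mm off the line to the collar axis, with its tip at radius 73 mm. I'll check the position-reading offset, then insert.

```bash
python3 - <<'E'
from h import *
from bench import manip
y=PH; manip.movel(pose(y,.150),feed=.1)
for i in range(4):
    manip.pause(.1);o=manip.get_obs();print((o["position"]-pose(y,.150)).round(5),o["contact_force"].round(2),o["wrist_torque"].round(3),tau(o).round(3))
hit=manip.movel(pose(y,.124),feed=.05,stop_force=5)
o=manip.get_obs();print(hit,(o["position"]-pose(y,.124)).round(5),o["contact_force"].round(2),o["wrist_torque"].round(3))
E
```

```text
[-1.3e-04  3.0e-05  2.6e-04] [ 0.37 -0.27 -0.02] [0.045 0.006 0.009] 0.07
[-4.7e-04 -5.0e-05 -1.0e-05] [ 0.03 -0.05 -0.54] [-0.038 -0.009 -0.025] -0.016
[-4.5e-04 -6.0e-05 -9.0e-05] [ 0.08 -0.87 -0.92] [ 0.076  0.024 -0.038] 0.085
[-2.9e-04 -6.0e-05 -6.0e-05] [ 0.17 -1.15 -1.1 ] [0.039 0.006 0.003] 0.17
False [-1.5e-04  8.0e-05 -1.9e-04] [ 0.19  0.35 -0.62] [-0.019  0.02   0.005]
```

```bash
cat >> h.py <<'E'
def avg(m,n=10,dt=.02):
    F=[];
    for i in range(n): m.pause(dt);o=m.get_obs();F.append(np.r_[o["contact_force"],o["wrist_torque"],tau(o)])
    F=np.array(F); return F.mean(0),F.std(0)/n**.5
E
python3 - <<'E'
from h import *
from bench import manip
y=PH
hit=manip.movel(pose(y,.110),feed=.05,stop_force=6)
o=manip.get_obs();print(hit,(o["position"]-pose(y,.110)).round(5))
m,e=avg(manip);print(m.round(3),e.round(3),manip.get_obs()["clock"])
s=manip.snapshot("scene");np.savez("pics/scene2.npz",**s)
cv2.imwrite("pics/ins.png",rect(s,(.55,.11),ZH+.004,.08,500))
E
```

```text
False [3.5e-04 1.2e-04 7.0e-05]
[ 0.103 -0.257 -1.055 -0.016  0.011  0.012  0.042] [0.189 0.107 0.154 0.007 0.008 0.007 0.013] 9.65
```

View pics/ins.png

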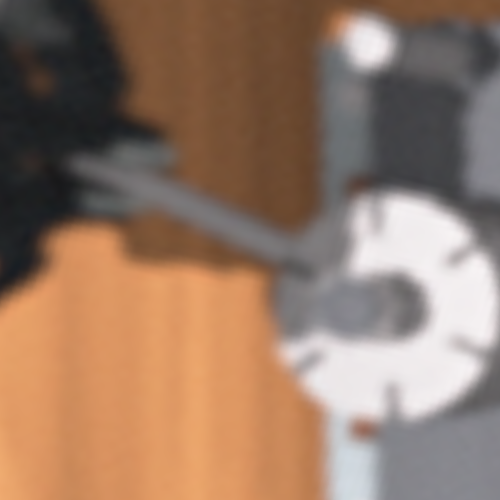

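The bar's visible end at (288,258) meets the collar rim and lines up with that hole's mark, with no force felt, so it is seated about 17 mm deep. First swing.

```bash
python3 - <<'E'
from h import *
from bench import manip
for y in np.linspace(PH,-52,9)[1:]:
    manip.movel(pose(y,.110),R(y+180),feed=.07)
    o=manip.get_obs();print(round(y,1),(o["position"]-pose(y,.110)).round(4),o["contact_force"].round(1),tau(o).round(3))
m,e=avg(manip);print(m.round(3),e.round(3))
y=-52+2.5;manip.movel(pose(y,.110),R(y+180),feed=.05);m,e=avg(manip);print("back",m.round(3))
hit=manip.movel(pose(y,.150),feed=.08,stop_force=15);print(hit,manip.get_obs()["clock"])
s=manip.snapshot("scene");np.savez("pics/scene3.npz",**s);print(collar(s))
t=manip.snapshot("top");np.savez("pics/top3.npz",**t);print(collar(t))
a,l,im=barline(s,y,.060,.13,ZH);sat=cv2.cvtColor(im,cv2.COLOR_BGR2HSV)[...,1]
print([(round(a[i],3),round(l[sat[i]<70].mean()*1e3,2)) for i in range(0,len(a),6) if (sat[i]<70).any()])
E
```

```text
15.3 [ 0.0004 -0.0006  0.0002] [ 1.1 -3.4 -1.2] 0.181
5.7 [ 0.0003 -0.0006  0.0001] [ 1.  -3.9  0. ] 0.091
-3.9 [ 0.0003 -0.0005  0.    ] [ 1.5 -3.2 -1.1] 0.053
-13.6 [-0.0002 -0.0005 -0.0001] [ 2.1 -4.2 -1.7] 0.065
-23.2 [-0.0008 -0.0006 -0.0004] [ 0.7 -4.2 -0.7] 0.098
-32.8 [-0.0011 -0.0006 -0.0005] [-0.9 -5.1 -0.3] 0.236
-42.4 [-0.0013 -0.0006 -0.0006] [-0.8 -4.3 -1.1] 0.077
-52.0 [-0.0012 -0.0005 -0.0006] [-1.5 -4.5 -1.9] 0.156
[-1.973 -4.105 -0.777 -0.652  0.278 -0.331  0.122] [0.205 0.191 0.147 0.009 0.012 0.008 0.026]
back [-2.507 -2.377 -1.175 -0.36   0.411 -0.278  0.103]
False 14.2667
(array([0.5990625, 0.1279375]), 0.03579999923706055, np.float64(12.525276875077322))
(array([0.5971875, 0.1283125]), 0.03579999923706055, np.float64(12.883792713391822))
[(np.float64(0.06), np.float64(8.03)), (np.float64(0.066), np.float64(3.4)), (np.float64(0.072), np.float64(4.2)), (np.float64(0.078), np.float64(3.6)), (np.float64(0.084), np.float64(3.4)), (np.float64(0.09), np.float64(3.4)), (np.float64(0.096), np.float64(3.8)), (np.float64(0.102), np.float64(3.4)), (np.float64(0.108), np.float64(3.4)), (np.float64(0.114), np.float64(3.6)), (np.float64(0.12), np.float64(3.0)), (np.float64(0.126), np.float64(3.2))]
```

Phase is now 12.7°, so the collar turned 72° (0.30 mm), and the torque formula gives about 0.12–0.15 N m running free. Two more swings are needed. I'll move to the 12.7° hole and recheck the bar in the grip.

```bash
python3 - <<'E'
from h import *
from bench import manip
y=12.7
for yy in (-30,-8,y): manip.movel(pose(yy,.150),R(yy+180),feed=.12)
manip.pause(.3)
s=manip.snapshot("scene");np.savez("pics/scene4.npz",**s);print(collar(s))
o=manip.get_obs();print((o["position"]-pose(y,.15)).round(4),o["clock"],o["tcp_rot"].round(3).tolist(),o["gripper_width"])
ims=[]
for n,yy in(("scene3",-49.5),("scene4",y)):
    s=load(n);a,l,im=barline(s,yy,.04,.14,ZH);sat=cv2.cvtColor(im,cv2.COLOR_BGR2HSV)[...,1]
    cv2.line(im,(40,0),(40,99),(0,255,0),1)
    ims.append(cv2.resize(np.transpose(im,(1,0,2)),(800,280)))
    print([(round(a[i],3),round(l[sat[i]<70].mean()*1e3,2),round((sat[i]<70).sum()*.4,1)) for i in range(0,len(a),6) if (sat[i]<70).any()])
cv2.imwrite("pics/str2.png",np.vstack(ims))
E
```

```text
(array([0.5983125, 0.1283125]), 0.03579999923706055, np.float64(12.616452180939016))
[-0.      0.0004 -0.    ] 16.5167 [[-0.975, -0.22, -0.0], [-0.22, 0.975, 0.0], [-0.0, 0.0, -1.0]] 0.008445153774288415
[(np.float64(0.04), np.float64(-0.2), np.float64(32.0)), (np.float64(0.046), np.float64(8.6), np.float64(14.4)), (np.float64(0.052), np.float64(11.2), np.float64(9.2)), (np.float64(0.058), np.float64(13.6), np.float64(4.4)), (np.float64(0.064), np.float64(3.6), np.float64(10.8)), (np.float64(0.07), np.float64(3.6), np.float64(12.4)), (np.float64(0.076), np.float64(3.8), np.float64(12.0)), (np.float64(0.082), np.float64(3.6), np.float64(11.6)), (np.float64(0.088), np.float64(3.2), np.float64(11.6)), (np.float64(0.094), np.float64(3.6), np.float64(11.6)), (np.float64(0.1), np.float64(3.4), np.float64(11.2)), (np.float64(0.106), np.float64(3.4), np.float64(11.2)), (np.float64(0.112), np.float64(3.8), np.float64(11.2)), (np.float64(0.118), np.float64(3.4), np.float64(11.2)), (np.float64(0.124), np.float64(2.8), np.float64(10.0)), (np.float64(0.13), np.float64(3.2), np.float64(7.6)), (np.
[... 190 characters left out ...]
oat64(1.2), np.float64(10.8)), (np.float64(0.07), np.float64(1.4), np.float64(10.4)), (np.float64(0.076), np.float64(1.4), np.float64(10.4)), (np.float64(0.082), np.float64(1.4), np.float64(10.4)), (np.float64(0.088), np.float64(1.4), np.float64(10.4)), (np.float64(0.094), np.float64(1.2), np.float64(10.8)), (np.float64(0.1), np.float64(1.0), np.float64(10.4)), (np.float64(0.106), np.float64(1.2), np.float64(10.8)), (np.float64(0.112), np.float64(1.4), np.float64(11.2)), (np.float64(0.118), np.float64(1.2), np.float64(10.8)), (np.float64(0.124), np.float64(1.6), np.float64(11.6)), (np.float64(0.13), np.float64(-0.0), np.float64(22.8)), (np.float64(0.136), np.float64(-0.2), np.float64(28.0))]
```

View pics/str2.png

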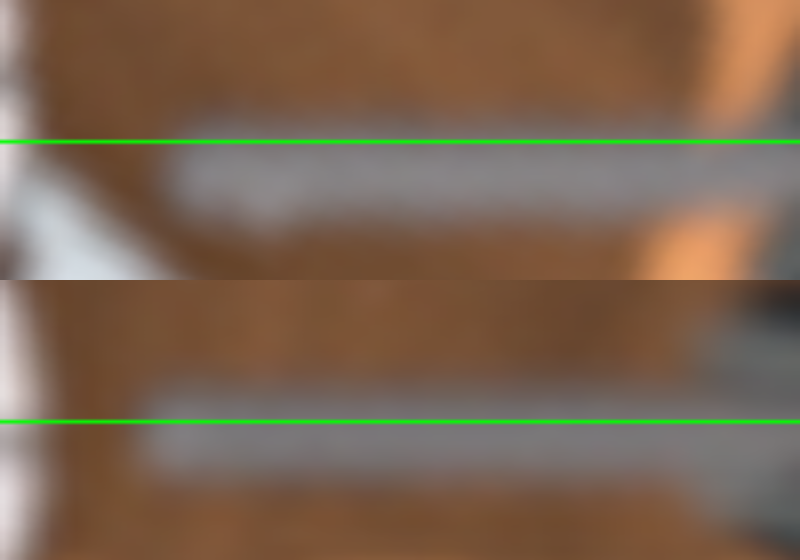

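Both strips show the bar parallel to the line. It sits 3.5 mm off at −49.5° and 1.3 mm off at 12.7°. The collar's measured turn matches the nominal axis, so this is partly camera bias. I'll shift by half of it and insert gently.

```bash
cat > step.py <<'E'
from h import *
from bench import manip
def insert(y,off,rin=.111):
    n=np.array([-np.sin(np.radians(y)),np.cos(np.radians(y))]);c=C+n*off
    manip.movel(pose(y,.150,c),R(y+180),feed=.1); manip.pause(.2)
    hit=manip.movel(pose(y,.122,c),feed=.05,stop_force=5)
    if not hit: hit=manip.movel(pose(y,rin,c),feed=.04,stop_force=5)
    o=manip.get_obs();m,e=avg(manip)
    print("insert",y,hit,"r",np.linalg.norm(o["position"][:2]-c).round(4),"F",m[:3].round(2),"lat",(n@m[:2]).round(2),"tau",m[6].round(3),"t",o["clock"])
    return hit
def swing(y0,y1,r=.111,n=4,c=None):
    for y in np.linspace(y0,y1,n+1)[1:]:
        manip.movel(pose(y,r,c),R(y+180),feed=.07); m,e=avg(manip,5); print("  y",round(y,1),"F",m[:2].round(1),"tau",m[6].round(3),"+-",e[6].round(3))
E
python3 - <<'E'
from step import *
if not insert(12.7,-.0006):
    swing(12.7,-24,n=4)
    manip.movel(pose(-21.5,.111),R(-21.5+180),feed=.05)
    manip.movel(pose(-21.5,.150),feed=.08,stop_force=15)
    manip.pause(.2);s=manip.snapshot("scene");np.savez("pics/scene5.npz",**s);print([collar(s,p1=p) for p in(15,25)],collar(manip.snapshot("top")))
    a,l,im=barline(s,-21.5,.06,.115,ZH);sat=cv2.cvtColor(im,cv2.COLOR_BGR2HSV)[...,1]
    print("lat",np.mean([l[sat[i]<70].mean()*1e3 for i in range(8,len(a),4)]),(manip.get_obs()["position"]-pose(-21.5,.15)).round(4))
E
```

```text
insert 12.7 False r 0.1107 F [-0.34  0.25 -0.97] lat 0.31 tau -0.04 t 18.1
  y 3.5 F [ 0.7 -3.6] tau 0.123 +- 0.01
  y -5.7 F [ 0.7 -4.4] tau 0.152 +- 0.033
  y -14.8 F [ 1.4 -4.4] tau 0.116 +- 0.032
  y -24.0 F [ 0.4 -4.3] tau 0.116 +- 0.032
[(array([0.5990625, 0.1283125]), 0.03579999923706055, np.float64(41.71976749516527)), (array([0.5990625, 0.1283125]), 0.03579999923706055, np.float64(41.71976749516527))] (array([0.5964375, 0.1271875]), 0.0349749984741211, np.float64(41.31895491400256))
lat 2.2499999999999676 [ 0.0004 -0.0001  0.0001]
```

```bash
python3 - <<'E'
from step import *
assert not insert(41.6,.0005)
swing(41.6,17.6,n=3)
y=17.6;lo=0;c=None
while y>-25:
    st=2 if lo<.2 else 1
    y-=st; manip.movel(pose(y,.111),R(y+180),feed=.04); m,e=avg(manip,8); tp=m[6]
    if tp>.19: m2,e=avg(manip,12); tp=(m[6]*8+m2[6]*12)/20
    lo=tp
    print(round(y,1),m[:2].round(1),m[5].round(2),tp.round(3),manip.get_obs()["clock"])
    if tp>.36: break
E
```

```text
insert 41.6 False r 0.1108 F [-0.17 -0.59 -1.16] lat -0.33 tau 0.03 t 24.4417
  y 33.6 F [ 1.4 -1.8] tau 0.06 +- 0.019
  y 25.6 F [ 2.2 -3.5] tau 0.137 +- 0.011
  y 17.6 F [ 2.1 -3.6] tau 0.156 +- 0.013
15.6 [ 2.6 -3.7] -0.31 0.164 26.3583
13.6 [ 3.  -3.7] -0.33 0.151 26.7417
11.6 [ 3.1 -3.7] -0.33 0.15 27.125
9.6 [ 3.1 -4. ] -0.33 0.168 27.5083
7.6 [ 3.5 -4.1] -0.32 0.186 27.8917
5.6 [ 2.9 -4.1] -0.34 0.144 28.275
3.6 [ 2.8 -4. ] -0.34 0.134 28.6583
1.6 [ 2.9 -4. ] -0.34 0.119 29.0417
-0.4 [ 2.6 -5.3] -0.43 0.162 29.425
-2.4 [ 2.8 -5.8] -0.48 0.154 29.8083
-4.4 [ 2.8 -6.8] -0.51 0.264 30.3917
-5.4 [ 2.6 -7.7] -0.56 0.304 30.975
-6.4 [ 2.7 -8.5] -0.61 0.295 31.5583
-7.4 [ 2.3 -8.5] -0.61 0.3 32.1417
-8.4 [ 2.4 -8.9] -0.62 0.307 32.725
-9.4 [ 2.7 -9.4] -0.66 0.306 33.3083
-10.4 [ 2.8 -9.8] -0.7 0.34 33.8917
-11.4 [ 2.8 -9.9] -0.69 0.343 34.475
-12.4 [  2.8 -10.8] -0.74 0.371 35.0583
```

```bash
python3 - <<'E'
from step import *
y=-13.2; manip.movel(pose(y,.111),R(y+180),feed=.04); m,e=avg(manip,20);print(m.round(2),e[6].round(3))
ph=[];
for i in range(2):
    s=manip.snapshot("scene");ph.append(collar(s));
print(ph)
np.savez("pics/scene6.npz",**s)
y=-8
for y in(-10,-8,-6):
    manip.movel(pose(y,.111),R(y+180),feed=.03);m,e=avg(manip,8);print(y,m[:2].round(1),m[5:].round(3))
s=manip.snapshot("scene");print(collar(s))
print(manip.get_obs()["clock"])
E
```

```text
[  2.63 -10.84  -0.44  -1.69  -0.46  -0.74   0.38] 0.012
[(array([0.5986875, 0.1279375]), 0.036212501525878904, np.float64(7.0613389832669045)), (array([0.5986875, 0.1283125]), 0.036212501525878904, np.float64(7.326555545151212))]
-10 [ 2.5 -9.4] [-0.631  0.359]
-8 [ 2.6 -7.8] [-0.572  0.262]
-6 [ 2.2 -6.3] [-0.492  0.183]
(array([0.5998125, 0.1283125]), 0.036212501525878904, np.float64(54.76429312983074))
37.1
```

```bash
python3 - <<'E'
from step import *
for y in(-3,-.5,2):
    manip.movel(pose(y,.111),R(y+180),feed=.03);m,e=avg(manip,6);print(y,m[:2].round(1),m[5:].round(3))
    if m[6]<.05: break
print(manip.movel(pose(y,.155),feed=.06,stop_force=15)); manip.movel(pose(y,.165),feed=.1)
manip.pause(.2);s=manip.snapshot("scene");np.savez("pics/scene7.npz",**s)
t=manip.snapshot("top");print([collar(s,p1=p) for p in(15,25)],collar(t))
print(manip.get_obs()["clock"])
i=rect(s,(.55,.11),ZH+.004,.08,500);cv2.imwrite("pics/out.png",i)
E
```

```text
-3 [ 1.  -4.7] [-0.31   0.207]
-0.5 [-0.3 -2.2] [-0.163  0.082]
2 [ 0.2 -0.1] [0.014 0.031]
False
[(array([0.5983125, 0.1283125]), 0.03579999923706055, np.float64(2.8511062698339735)), (array([0.5983125, 0.1283125]), 0.03579999923706055, np.float64(2.8511062698339735))] (array([0.5953125, 0.1279375]), 0.036212501525878904, np.float64(9.540429121688481))
39.7917
```

View pics/out.png

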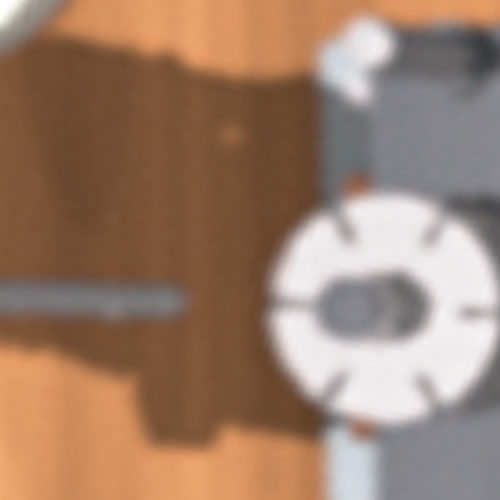

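The bar is out and clear, with its tip at (183,300) and the left mark at (290,303), so the phase is about 2.5°. The held torque of 0.38 N m is tight but near the low side. There is time to re-enter and nip to about 0.45.

```bash
python3 - <<'E'
from step import *
assert not insert(2.3,0)
for y in(-4,-10,-13): manip.movel(pose(y,.111),R(y+180),feed=.04)
while 1:
    m,e=avg(manip,16,.015);print(y,m[:2].round(1),m[5:].round(3),manip.get_obs()["clock"])
    if m[6]>.42 or y<=-17: break
    y-=1; manip.movel(pose(y,.111),R(y+180),feed=.04)
for y in(-8,-3,1): manip.movel(pose(y,.111),R(y+180),feed=.05)
m,e=avg(manip,5);print(y,m[:2].round(1),m[5:].round(3))
if m[6]>.08: y=3;manip.movel(pose(y,.111),R(y+180),feed=.05)
manip.movel(pose(y,.165),feed=.08,stop_force=15)
s=manip.snapshot("scene");print([collar(s,p1=p) for p in(15,25)],manip.get_obs()["clock"])
a,l,im=barline(s,y,.06,.1,ZH);sat=cv2.cvtColor(im,cv2.COLOR_BGR2HSV)[...,1]
print("tip r",a[np.argmax((sat<70).sum(1)*.4>6)])
E
```

```text
insert 2.3 False r 0.1107 F [ 0.09  0.22 -1.05] lat 0.21 tau -0.016 t 41.425
-13 [-0.8 -9.2] [-0.699  0.327] 43.05
-14 [ -0.8 -10.2] [-0.761  0.371] 43.5667
-15 [ -0.6 -10.6] [-0.779  0.387] 44.0833
-16 [ -0.5 -11. ] [-0.819  0.38 ] 44.6
-17 [ -0.7 -11.6] [-0.813  0.45 ] 45.1167
1 [ 0.3 -0.5] [-0.027  0.024]
[(array([0.5998125, 0.1279375]), 0.03579999923706055, np.float64(1.3151712793038481)), (array([0.5998125, 0.1279375]), 0.03579999923706055, np.float64(1.3151712793038481))] 47.225
tip r 0.07400000000000001
```

```bash
python3 - <<'E'
from step import *
manip.movel(pose(1,.165,z=.2),feed=.2)
manip.movep(np.r_[B,.2],R(BY+180)); manip.movel(np.r_[B,.05],feed=.15)
hit=manip.movel(np.r_[B,.0212],feed=.05,stop_force=5)
o=manip.get_obs();print(hit,o["position"],o["contact_force"])
manip.grip(.05); manip.movel(np.r_[B,.16],feed=.12); manip.movep([.45,-.25,.25],R(BY+180))
a=[]
for n,w in(("scene",[155,200,220,270]),("top",[282,122,330,182])):
    s=manip.snapshot(n);print(bar(s,w,.0415)); x0,y0,x1,y1=w;a.append(cv2.resize(s["image"][y0:y1,x0:x1],(400,400),interpolation=cv2.INTER_CUBIC))
cv2.imwrite("pics/end.png",np.hstack(a));o=manip.get_obs();print(o["clock"],o["contact_force"])
E
```

```text
True [ 0.62800592 -0.17709253  0.02264101] [ 0.42333634 -2.49713828  2.48151309]
(array([ 0.62783939, -0.17788386]), np.float64(-18.80814075238766), np.float64(0.17939369279172374))
(array([ 0.62788534, -0.17580091]), np.float64(-18.695121523224064), np.float64(0.17354798551303763))
53.6167 [0.39848954 0.6391288  0.02718011]
```

View pics/end.png

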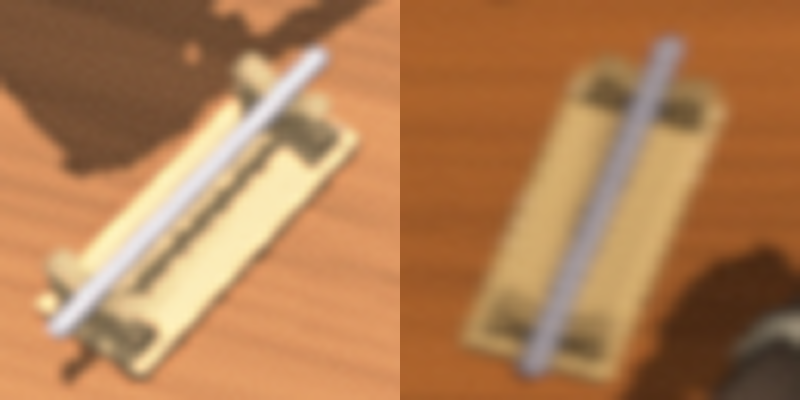

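The bar lies in both notches, running (60,325)–(320,55) in scene and (535,370)–(670,45) in top. Both match the start to about 2 mm, so I'm handing it in.

```bash
python3 -c "
from bench import manip
print(manip.sign_off())"
```

```text
the job is handed in; nothing more can be done
None
```

The job is handed in: the collar was turned with the bar in three swings plus a re-nip, to a felt torque of about 0.4–0.45 N m, and the bar is back in both notches of its rest at about 54 s of the 72 s allowed; `sign_off()` returned no verdict.

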